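# Gather ear tags in the tote's corner over the reader

## Task

The four loose yellow ear tags in the blue tote are to be read in one go. Lift the tote (it has a black carrying bar) off the desk, tilt it until all four tags have slid together into the red-marked corner, and hold that corner, still tilted and with all tags in it, above the middle of the black tag reader, some 2 to 10 cm over it without touching it. Finish while holding the tote still in the gripper like that; do not spill tags, and leave the other things on the desk where they are.

Things in the scene. Friction and masses are not known exactly. Their poses are not given: they have to be found in the camera images.
- tote: blue open-topped plastic tote, 200 mm long (its x) by 140 mm wide (its y) outside, walls 45 mm high and 5 mm thick, floor 5 mm thick (inner floor 190 x 130 mm); a black carrying bar runs along its x above its middle on two metal end posts (212 mm over the posts). 0.29 to 0.47 kg, loose, standing on the desk at any yaw. Its corner at +x, +y is marked red on the outside and rim; no other corner is marked. Origin: centre of its underside, z up out of the tote
- tote_bar (a point): centre of the tote's carrying bar, 105 mm above the tote's underside, axes as the tote's. The bar is a straight flat-sided bar 16 mm wide (along the tote's y), 22 mm high (94 to 116 mm above the underside) and 212 mm long (along x); nothing stands above it and there is 49 mm of free height between the walls' rim and the bar
- red_corner (a point): inside corner at the tote's floor in its red-marked corner, at x = +95, y = +65, z = +5 mm in the tote's frame, axes as the tote's. A tag counts as in the corner when its origin is within 95 mm of this point
- reader: black flat tag reader, 200 x 200 mm and 24 mm high, fixed to the desk, with a green ring of 140 mm outer diameter around a grey disc and a green dot in the middle of its top. Origin: centre of its underside, z up
- reader_top (a point): centre of the reader's top face, 24 mm above the desk, z up
- tag1: electronic ear tag 1 of 4 (all alike): yellow plastic disc 26 mm across, 7 mm thick, with an orange boss 12 mm across and 4 mm high on top; 12 g, smooth plastic that slides on the tote's floor and walls with a friction coefficient of 0.16 to 0.24. Origin: centre of its underside, z along the disc's axis. Starts lying flat in the tote, away from the red corner.
- tag2: electronic ear tag 2 of 4 (all alike): yellow plastic disc 26 mm across, 7 mm thick, with an orange boss 12 mm across and 4 mm high on top; 12 g, smooth plastic that slides on the tote's floor and walls with a friction coefficient of 0.16 to 0.24. Origin: centre of its underside, z along the disc's axis. Starts lying flat in the tote, away from the red corner.
- tag3: electronic ear tag 3 of 4 (all alike): yellow plastic disc 26 mm across, 7 mm thick, with an orange boss 12 mm across and 4 mm high on top; 12 g, smooth plastic that slides on the tote's floor and walls with a friction coefficient of 0.16 to 0.24. Origin: centre of its underside, z along the disc's axis. Starts lying flat in the tote, away from the red corner.
- tag4: electronic ear tag 4 of 4 (all alike): yellow plastic disc 26 mm across, 7 mm thick, with an orange boss 12 mm across and 4 mm high on top; 12 g, smooth plastic that slides on the tote's floor and walls with a friction coefficient of 0.16 to 0.24. Origin: centre of its underside, z along the disc's axis. Starts lying flat in the tote, away from the red corner.
- soap: green bottle, 60 mm across and 160 mm high, bystander at the back of the desk; origin centre of its underside
- mug: white mug, 80 mm across and 90 mm high with one handle, bystander at the back; origin centre of its underside
- screwdriver: screwdriver with an orange handle lying flat along x (within 0.15 rad) in the middle of the desk, between where tote and reader stand, bystander; handle towards -x
- tape: red roll of tape, 76 mm across and 25 mm high, bystander in the middle of the desk's near part; origin centre of its underside
- calculator: grey desk calculator 150 x 80 x 14 mm, bystander on the far right; origin centre of its underside
- pliers: red ear-tag pliers lying flat, about 190 mm long, 75 mm wide and 24 mm high, bystander on the far left; origin at their pivot on the desk

How it is judged:
By the outcome, as a careful person would: the job done as asked, in the order asked, and still so for the second after the job is handed in, while the arm keeps its last pose, push and grip.
It also fails if it takes over 51 s, if anything falls off the work surface, if the arm or the gripper's body presses on something with over 40 N, if the wrist force passes 120 N, or if a joint passes its speed limit or range.

## Robot

A 6-joint arm with a two-finger parallel gripper is mounted at the origin on the work surface. World frame = base frame: x ahead of the robot, y to its left, z up, the work surface at z = 0. Lengths are in m, angles in rad, forces in N, time in s.
With the tool pointing down it reaches from about 0.3 to 0.775 m from the base axis. Payload 14.6 kg.
Tool frame: the origin (TCP) lies on the centre line of the jaws, within the pads' length; the fingertips stand 25 mm ahead of it and the grasp point (between the pads) lies 6 mm ahead of it; z points along the fingers, y is the line along which they close (so a half turn about z gives the same grasp; the last joint's range is limited). The gripper opens to 85 mm and grips with 20 to 120 N. Pads are 22 mm wide; open, the fingers measure 114 mm over their backs; the gripper's body (76 mm by 85 mm) begins 54 mm behind the grasp point. The pads swing forward as they close: fully open they stand 13 mm farther back than shut.
Start: joints at [-1.202, 0.3, 1.521, -0, 1.321, -0.067], TCP at [0.232, -0.499, 0.256] pointing down, gripper open.
Joint ranges: [-3.03, 3.03], [-0.79, 2.21], [0.23, 2.52], [-1.04, 4.18], [0, 3.07], [-2.55, 2.55]. Speed limits (rad/s): [2.22, 2.22, 2.57, 3.14, 3.14, 3.14].

## Interface

Orientations are given as a rotation vector (axis times angle).
In Python, from rig import bot, snapshot, camera_params gives the robot as it stands. The module is installed in compiled form; this text tells all that it offers. Calls block until the motion is done:
- bot.move_pose(position, orientation): joint-space move of the TCP to a pose.
- bot.move_straight(position, frame=None, feed=0.15): straight line of the TCP; frame=None keeps the orientation; feed is the mean speed in m/s.
- bot.movej(angles): joint-space move.
- bot.let_go() and bot.close(grip_force=None): open the fingers fully, or close them until they stop; grip_force is the grip in N (None keeps the last).
- bot.wait(seconds).
- bot.inverse_kinematics(position, orientation): joint angles nearest the present ones, or None.
- bot.get_obs(): the state.
- snapshot(name): name is "scene" or "side" or "wrist"; returns (picture, depth): 400x640x3 uint8, blue, green, red; 400x640 float32, m along the optical axis (not along the pixel's ray), 0 where there is no reading.
- camera_params(name): a dict with "mtx" (3x3 intrinsics, pixels), "rvec" (rotation vector, rad) and "tvec" (3), from world to camera coordinates, as OpenCV has them. Camera axes: x right, y down, z forward; pixel columns grow to the right and rows downward; lengths in m; the calibration is good to about 2 mm. A picture is of the moment at which its call begins: read the wrist's pose just before it. camera_params takes no time and is no camera call; for the wrist camera it gives the pose at the moment of the call.
A pose or a line that the arm cannot do raises bot.PlanningError and nothing moves.
- bot.job_done(): hands the job in; it is judged then, once.
The state is a dict: "clock": time; "joint_positions": joint angles; "qvel": joint speeds; "joint_efforts": joint torques, N m; "tool_pos": TCP position; "tool_rot": TCP orientation; "force": force on the tool from outside, world axes, zero at the start; "torque": the same for the moment, N m; "finger_gap": finger opening in m; "gripper_force": force on a finger pad.
Only numpy, scipy, OpenCV 4.12 (cv2) and the standard library are available. Lean on these libraries where they do the work, as an engineer would, in place of code of your own. Each camera call takes 0.05 s, during which the arm holds its last target. There are 200 camera calls.

## Working session

There is one attempt and no reset: what is moved stays moved. The work goes in short steps, each a Python script; the robot and the scene stay as the last script left them, time stands still between calls to the robot, and variables do not carry over. Pictures are saved under pics/ and viewed, at most 10 in all, crops included, and the job is handed in when it is done.

```bash
mkdir -p pics; ls; python3 - <<'E'
from rig import bot,snapshot,camera_params
import cv2,numpy as np
for n in ("scene","side"):
    p,d=snapshot(n); cv2.imwrite(f"pics/{n}0.png",p); np.save(f"{n}0.npy",d)
    c=camera_params(n); R=cv2.Rodrigues(np.array(c["rvec"],float))[0]; print(n,-R.T@np.array(c["tvec"]).ravel(),R[2])
print(bot.get_obs()["clock"],bot.get_obs()["tool_rot"])
E
```

```text
pics
scene [1.16816129 0.7147701  0.83675122] [-0.49633828 -0.59535776 -0.63182074]
side [0.36142691 1.40605436 0.88675266] [ 0.13541144 -0.86168557 -0.48904163]
0.1 [-3.06625306e+00 -6.78845857e-01  2.18370507e-04]
```

View pics/scene0.png

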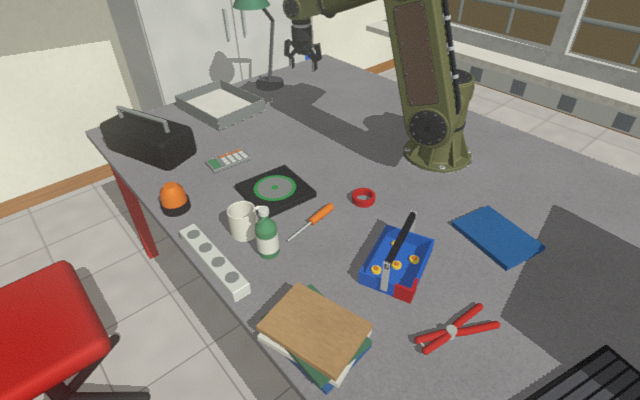

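View pics/side0.png

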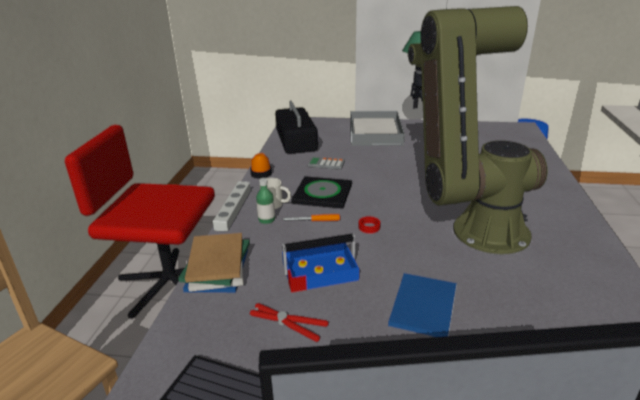

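The scene picture shows the tote at about (398,262), with its red corner at (405,292). The bar runs from (386,285) to (412,215), and the reader's dot is at (275,187). The side view agrees, with the red corner at (297,283).

```bash
cat > h.py <<'E'
import cv2,numpy as np
from rig import bot,snapshot,camera_params
from scipy.spatial.transform import Rotation as Ro
def cloud(p,d,c):
    K=np.array(c["mtx"]);R=cv2.Rodrigues(np.array(c["rvec"],float))[0];t=np.array(c["tvec"]).ravel()
    v,u=np.mgrid[:400,:640]
    P=np.stack([(u-K[0,2])/K[0,0]*d,(v-K[1,2])/K[1,1]*d,d],-1)
    P=(P-t)@R; P[d<=0]=np.nan
    return P
E
python3 - <<'E'
from h import *
np.set_printoptions(precision=4,suppress=True)
for n,(tx,ty) in (("scene",(398,265)),("side",(320,268))):
    p=cv2.imread(f"pics/{n}0.png"); P=cloud(p,np.load(f"{n}0.npy"),camera_params(n)); b,g,r=[p[...,i].astype(int) for i in range(3)]
    ctr=np.nanmedian(P[ty-10:ty+10,tx-10:tx+10].reshape(-1,3),0); near=np.hypot(*(P[...,:2]-ctr[:2]).transpose(2,0,1))<.16
    print(n,"ctr",ctr)
    bar=P[near&(P[...,2]>.09)&(P[...,2]<.13)]; 
    rect=cv2.minAreaRect(bar[:,:2].astype(np.float32)); print("bar",len(bar),rect,bar[:,2].max(), np.percentile(bar[:,2],[5,50,95]))
    m,_,V=np.linalg.svd(bar[:,:2]-bar[:,:2].mean(0),full_matrices=False)[0:3]; print(V[0],bar.mean(0))
    tote=P[near&(((b>r+50)&(b>100))|((r>120)&(b<60)&(g<60)))&(P[...,2]>.004)&(P[...,2]<.06)]
    print("tote",len(tote),cv2.minAreaRect(tote[:,:2].astype(np.float32)))
    red=P[near&(r>110)&(b<60)&(g<60)&(P[...,2]>.004)]; print("red",np.median(red,0))
    yel=near&(r>150)&(g>100)&(b<90); k,l,s,cc=cv2.connectedComponentsWithStats(yel.astype(np.uint8))
    for i in range(1,k):
        if s[i,4]>8: print("tag",s[i,4],np.nanmedian(P[l==i],0))
    gr=(g>r+40)&(g>b+15)&(abs(P[...,2]-.024)<.012)&(P[...,0]>.2)
    q=P[gr]; q=q[np.hypot(*(q[:,:2]-np.median(q[:,:2],0)).T)<.1]; print("ring",len(q),cv2.minEnclosingCircle(q[:,:2].astype(np.float32)),np.median(q[:,2]))
    for nm,mk in (("tape",(r>120)&(b<70)&(g<70)&~near),("orange",(r>170)&(g>70)&(b<70)&~near)):
        k,l,s,cc=cv2.connectedComponentsWithStats(mk.astype(np.uint8))
        for i in range(1,k):
            if s[i,4]>40: print(nm,np.nanmedian(P[l==i],0),s[i,4])
E
```

```text
scene ctr [0.5439 0.2865 0.0062]
bar 514 ((0.5384068489074707, 0.2750909924507141), (0.2164791375398636, 0.01712956093251705), 21.904624938964844) 0.1202095157729173 [0.0984 0.115  0.1175]
[0.9299 0.3679] [0.5515 0.2822 0.1125]
tote 2447 ((0.5394667387008667, 0.2756481468677521), (0.20608866214752197, 0.14194606244564056), 22.20227813720703)
red [0.6113 0.3609 0.0318]
tag 44 [0.4945 0.2945 0.0118]
tag 58 [0.5445 0.2773 0.0122]
tag 57 [0.5976 0.2532 0.0125]
ring 290 ((0.5939434170722961, -0.20896050333976746), 0.07226359844207764) 0.024761054995666124
tape [0.4091 0.0202 0.0211] 276
tape [ 0.9059 -1.0161 -0.6411] 113
tape [ 1.3549 -0.3621 -0.2312] 10731
tape [0.5498 0.5139 0.0178] 510
tape [0.6575 0.4856 0.021 ] 411
orange [ 0.8843 -0.3342  0.0689] 504
orange [ 0.5615 -0.008   0.0224] 180
orange [ 1.2624 -0.2294 -0.2395] 62
side ctr [0.5388 0.265  0.0048]
bar 652 ((0.5384837985038757, 0.2770625948905945), (0.21354885399341583, 0.02425397001206875), 21.66940689086914) 0.11950800412177015 [0.095  0.1088 0.1161]
[0.9273 0.3744] [0.5394 0.2807 0.1073]
tote 1766 ((0.5361665487289429, 0.27625805139541626), (0.20731587707996368, 0.1495865434408188), 21.71239471435547)
red [0.5892 0.3701 0.0289]
tag 28 [0.4832 0.2296 0.0102]
tag 29 [0.5945 0.2559 0.0103]
tag 33 [0.5411 0.281  0.0105]
ring 160 ((0.5974522233009338, -0.20974411070346832), 0.07863566279411316) 0.02276803262598226
tape [ 1.6614 -0.2473  0.0292] 942
tape [ 1.4262 -0.3531 -0.2341] 4720
tape [0.4057 0.0236 0.0182] 267
tape [0.6563 0.4924 0.019 ] 286
tape [0.5459 0.5065 0.0152] 493
orange [ 0.8753 -0.3287  0.0664] 170
orange [ 0.558  -0.0069  0.0194] 129
```

```bash
cat >> h.py <<'E'
YAW=np.radians(21.8); C=np.array([.5385,.2762]); RT=np.array([.5955,-.2094,.024]); RC=np.array([.095,.065,.005])
def tote_R(psi,th,az=np.pi/4):
    return Ro.from_euler('z',psi)*Ro.from_rotvec(th*np.array([-np.sin(az),np.cos(az),0]))
def tool(R,bar,s):   # bar centre world -> TCP pose; TCP 6 mm behind the grasp point
    Rt=R.as_matrix()@np.diag([-s,s,-1.]); return np.array(bar)-.006*Rt[:,2],Ro.from_matrix(Rt).as_rotvec()
def final_bar(R,h=.06): return RT+[0,0,h]+R.apply(np.array([0,0,.105])-RC)
E
python3 - <<'E'
from h import *
np.set_printoptions(precision=2,suppress=True)
ik=bot.inverse_kinematics
R0=tote_R(YAW,0)
for s in (1,-1):
    for nm,R,b in (("grasp",R0,[*C,.105]),("lift",R0,[*C,.3]),("tilt",tote_R(YAW,.6),[*C,.33])):
        print(s,nm,ik(*tool(R,b,s)))
    for k in range(-12,12):
        psi=k*np.pi/12; R=tote_R(psi,.6); b=final_bar(R)
        q=ik(*tool(R,b,s)); b2=b+[0,0,.12]; q2=ik(*tool(R,b2,s))
        if q is not None and q2 is not None: print(s,round(psi,2),b,np.array(q),np.array(q2))
for n in ["scene"]:
    P=cloud(None,np.load(f"{n}0.npy"),camera_params(n)).reshape(-1,3)
    m=(P[:,2]>.05)&(P[:,2]<.3)&(P[:,0]>.45)&(P[:,0]<.95)&(P[:,1]<.1)&(P[:,1]>-.45)
    g=np.round(P[m][:,:2]/.05)*.05
    for c in np.unique(g,axis=0): print(c,P[m][(g==c).all(1),2].max().round(3),end="; ")
E
```

```text
1 grasp [ 0.41  0.57  1.49  0.    1.08 -1.54]
1 lift [ 0.41  0.39  1.28  0.    1.47 -1.54]
1 tilt [ 0.54  0.66  0.91 -0.38  2.05 -1.51]
1 -3.14 [ 0.64 -0.2   0.23] [-0.54  0.5   1.38  0.64  1.18  0.8 ] [-0.54  0.42  1.22  0.59  1.38  0.95]
1 -2.88 [ 0.63 -0.19  0.23] [-0.54  0.55  1.3   0.62  1.35  0.61] [-0.54  0.48  1.14  0.6   1.54  0.75]
1 -2.62 [ 0.63 -0.18  0.23] [-0.53  0.61  1.22  0.58  1.5   0.42] [-0.53  0.54  1.05  0.58  1.7   0.56]
1 -2.36 [ 0.62 -0.17  0.23] [-0.51  0.65  1.14  0.52  1.65  0.24] [-0.51  0.59  0.97  0.54  1.86  0.36]
1 -2.09 [ 0.61 -0.17  0.23] [-0.48  0.7   1.08  0.44  1.78  0.05] [-0.48  0.64  0.9   0.47  1.99  0.16]
1 -1.83 [ 0.6  -0.17  0.23] [-0.45  0.73  1.03  0.34  1.88 -0.16] [-0.45  0.67  0.84  0.38  2.11 -0.07]
1 -1.57 [ 0.58 -0.17  0.23] [-0.42  0.74  1.    0.22  1.96 -0.39] [-0.42  0.7   0.8   0.25  2.19 -0.33]
1 -1.31 [ 0.57 -0.17  0.23] [-0.38  0.75  0.99  0.09  2.   -0.63] [-0.38  0.7   0.8   0.1   2.24 -0.61]
1 -1.05 [ 0.57 -0.18  0.23] [-0.35  0.74  1.01 -0.05  1.99 -0.88] [-0.35  0.69  0.81 -0.06  2.23 -0.9 ]
1 -0.79 [ 0.56 -0.19  0.23] 
[... 2967 characters left out ...]
  0.61 -1.11] [-0.46  0.25  1.45  0.15  0.86 -1.04]
-1 2.36 [ 0.63 -0.23  0.23] [-0.49  0.37  1.58  0.43  0.7  -1.54] [-0.49  0.27  1.42  0.34  0.94 -1.41]
-1 2.62 [ 0.64 -0.22  0.23] [-0.52  0.4   1.52  0.56  0.85 -1.87] [-0.52  0.31  1.36  0.47  1.06 -1.72]
-1 2.88 [ 0.64 -0.21  0.23] [-0.54  0.45  1.46  0.62  1.01 -2.13] [-0.54  0.36  1.3   0.55  1.22 -1.97]
[ 0.7 -0.1] 0.08; [ 0.75 -0.15] 0.092; [ 0.75 -0.1 ] 0.091; [ 0.75 -0.05] 0.091; [0.75 0.  ] 0.162; [0.75 0.05] 0.111; [ 0.8  -0.15] 0.092; [ 0.8 -0.1] 0.092; [ 0.8  -0.05] 0.092; [0.8 0. ] 0.162; [0.8  0.05] 0.105; [ 0.85 -0.4 ] 0.091; [ 0.85 -0.35] 0.093; [ 0.85 -0.3 ] 0.074; [ 0.9 -0.4] 0.09; [ 0.9  -0.35] 0.094; [ 0.9 -0.3] 0.081;
```

```bash
python3 - <<'E'
from h import *
np.set_printoptions(precision=3,suppress=True)
R=tote_R(YAW,0)
p,o=tool(R,[*C,.22],1); bot.move_pose(p,o)
p,o=tool(R,[*C,.105],1); bot.move_straight(p)
bot.close(100); ob=bot.get_obs(); print(ob["clock"],ob["finger_gap"],ob["gripper_force"],ob["force"])
p,o=tool(R,[*C,.30],1); bot.move_straight(p,feed=.12)
ob=bot.get_obs(); print(ob["clock"],ob["finger_gap"],ob["gripper_force"],ob["force"],ob["torque"])
img,d=snapshot("scene"); cv2.imwrite("pics/lift.png",cv2.resize(img[100:320,260:520],None,fx=2.5,fy=2.5))
E
```

```text
4.5833 0.01461919377772184 98.23707103729248 [ 1.089 -2.599  1.276]
6.3583 0.014640501489208493 97.51542091369629 [-0.154 -0.089 -5.552] [0.008 0.001 0.059]
```

View pics/lift.png

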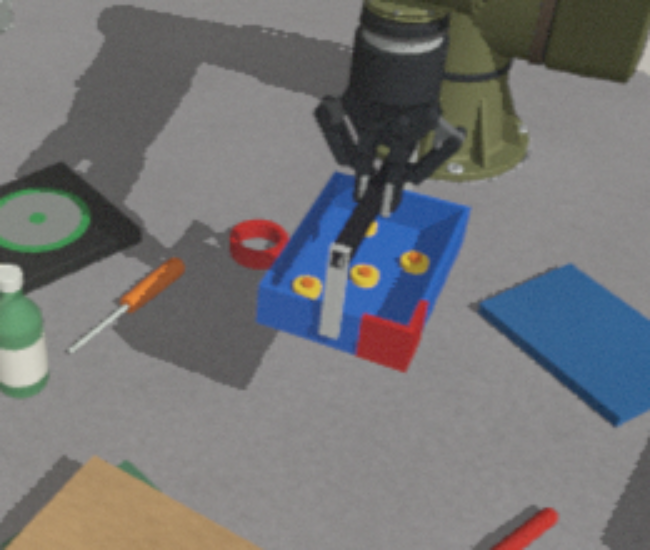

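The tote hangs level at about (365,270), and all four tags are inside, at (307,287), (365,275), (414,262) and (369,228). Next I tilt it gradually.

```bash
python3 - <<'E'
from h import *
np.set_printoptions(precision=3,suppress=True)
for i,th in enumerate((.2,.4,.6)):
    p,o=tool(tote_R(YAW,th),[*C,.30+.03*(i+1)],1); bot.move_straight(p,o,feed=.04)
    print(th,bot.get_obs()["clock"],abs(np.array(bot.get_obs()["qvel"])).max())
bot.wait(1.)
ob=bot.get_obs(); print(ob["clock"],ob["finger_gap"],ob["force"],ob["torque"])
img,d=snapshot("scene"); cv2.imwrite("pics/tilt.png",cv2.resize(img[80:300,260:520],None,fx=2.5,fy=2.5))
E
```

```text
0.2 7.3083 0.004747916604157453
0.4 8.2 0.004862551790508074
0.6 9.0833 0.004389188276902236
10.0833 0.014466487102034955 [-0.307  1.427 -4.433] [ 0.829 -0.38   0.01 ]
```

View pics/tilt.png

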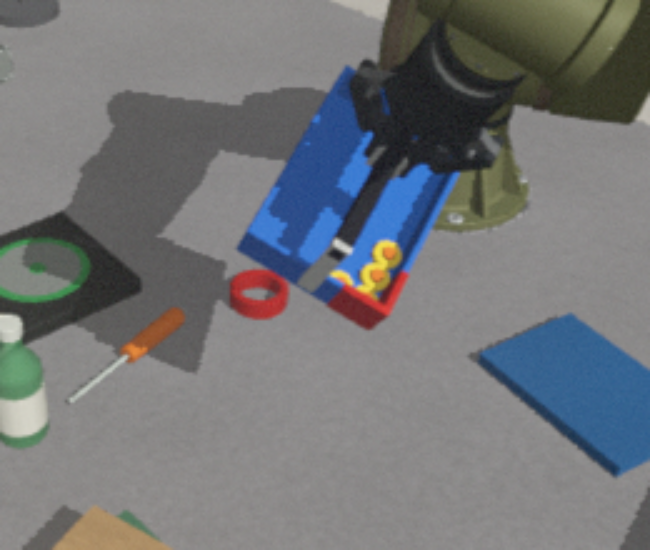

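All four tags are at the red corner, at (386,254), (376,276), (372,290) and (341,277). Next I carry the tote over the reader and check its pose before the last descent.

```bash
cat > meas.py <<'E'
from h import *
from scipy.optimize import minimize
def look(tag,psi,th,h):
    """fit the tote's true pose (tote shell) to blue/red cloud points from both cameras; print red_corner and tags"""
    R0=tote_R(psi,th); b0=final_bar(R0,h); t0=b0-R0.apply([0,0,.105]); Q=[];pics=[];Y=[]
    for n in ("scene","side"):
        img,d=snapshot(n); pics.append(img); P=cloud(img,d,camera_params(n)); b,g,r=[img[...,i].astype(int) for i in range(3)]
        L=R0.inv().apply((P-t0).reshape(-1,3)).reshape(P.shape)
        near=(abs(L[...,0])<.125)&(abs(L[...,1])<.095)&(L[...,2]>-.02)&(L[...,2]<.06)
        Q.append(P[near&(((b>r+50)&(b>90))|((r>100)&(b<60)&(g<60)))]); k,l,s,_=cv2.connectedComponentsWithStats((near&(r>140)&(g>100)&(b<100)).astype(np.uint8))
        Y+=[(n,s[i,4],np.nanmedian(P[l==i],0)) for i in range(1,k) if s[i,4]>8]
    Q=np.vstack(Q)
    def box(L,c,hs):
        q=abs(L-c)-hs; return np.linalg.norm(np.maximum(q,0),axis=1)+np.minimum(q.max(1),0)
    boxes=[((0,0,.0025),(.1,.07,.0025))]+[((sx*.0975,0,.0225),(.0025,.07,.0225)) for sx in(1,-1)]+[((0,sy*.0675,.0225),(.1,.0025,.0225)) for sy in(1,-1)]
    boxes=[(np.array(c),np.array(s)) for c,s in boxes]
    def cost(v):
        L=(Ro.from_rotvec(v[:3])*R0).inv().apply(Q-t0-v[3:]); e=abs(np.min([box(L,c,s) for c,s in boxes],0)); return np.minimum(e,.012).mean()*1e3
    v=minimize(cost,np.zeros(6),method="Powell",options=dict(xtol=1e-4)).x
    R=Ro.from_rotvec(v[:3])*R0; t=t0+v[3:]; rc=t+R.apply(RC)
    print("fit",len(Q),cost(np.zeros(6)),cost(v),v,"\nred_corner - reader_top",rc-RT,"tilt",np.degrees(np.arccos(R.as_matrix()[2,2])))
    print("lowest",(t+R.apply([.1,.07,0]))[2])
    for n,s,y in Y: print(n,s,"tag dist",np.linalg.norm(y-rc), R.inv().apply(y-t))
    cv2.imwrite(f"pics/{tag}.png",np.hstack([cv2.resize(pics[0][80:260,200:380],(400,400)),cv2.resize(pics[1][80:260,240:420],(400,400))]))
E
python3 - <<'E'
from meas import *
np.set_printoptions(precision=3,suppress=True)
psi=-.43;N=4;b0=np.array([*C,.39]);R=tote_R(psi,.6);b1=final_bar(R,.14)
p,o=tool(R,b1,1); bot.move_straight(p,o,feed=.13); bot.wait(.3)
print(bot.get_obs()["clock"]); look("over",psi,.6,.14)
E
```

```text
14.3333
fit 3736 1.4350299259959123 1.3003729444837073 [ 0.009 -0.01   0.002  0.     0.004 -0.001] 
red_corner - reader_top [0.001 0.005 0.14 ] tilt 33.647454407114274
lowest 0.15587625473545166
scene 47 tag dist 0.04227067397698036 [0.083 0.025 0.012]
```

View pics/over.png

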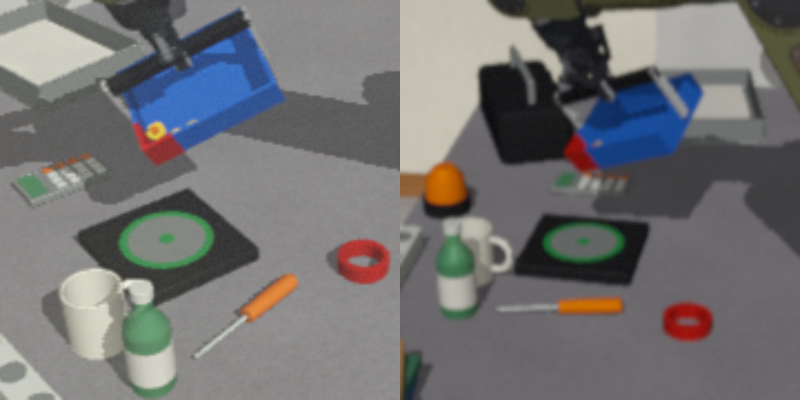

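The corner sits over the reader's middle to within 5 mm. Some tags are hidden behind the near wall, so I'll lower the tote and check with the wrist camera.

```bash
python3 - <<'E'
from meas import *
np.set_printoptions(precision=3,suppress=True)
psi=-.43;h=.055;R=tote_R(psi,.6);b1=final_bar(R,h)-[0,.003,0]
p,o=tool(R,b1,1); bot.move_straight(p,o,feed=.06); bot.wait(.5)
print(bot.get_obs()["clock"],bot.get_obs()["force"]); look("low",psi,.6,h)
w,_=snapshot("wrist"); cv2.imwrite("pics/w.png",np.vstack([cv2.imread("pics/low.png")[:250],cv2.resize(w,(800,500))[100:450]]))
c=camera_params("wrist"); t=b1-R.apply([0,0,.105])
for q in (RC,[.095,-.065,.005],[-.095,.065,.005]): print(cv2.projectPoints((t+R.apply(q)).reshape(1,3),np.array(c["rvec"],float),np.array(c["tvec"],float),np.array(c["mtx"]),None)[0].ravel())
E
```

```text
16.5 [-0.201 -0.242 -5.168]
fit 3486 1.3338013665355999 1.3152019403079467 [ 0.002 -0.009  0.007  0.     0.001 -0.   ] 
red_corner - reader_top [0.001 0.002 0.055] tilt 33.84230155670251
lowest 0.07140909712531017
scene 46 tag dist 0.041944189998433815 [0.084 0.025 0.01 ]
[403.034 319.799]
[237.091 319.831]
[422.975  59.465]
```

View pics/w.png

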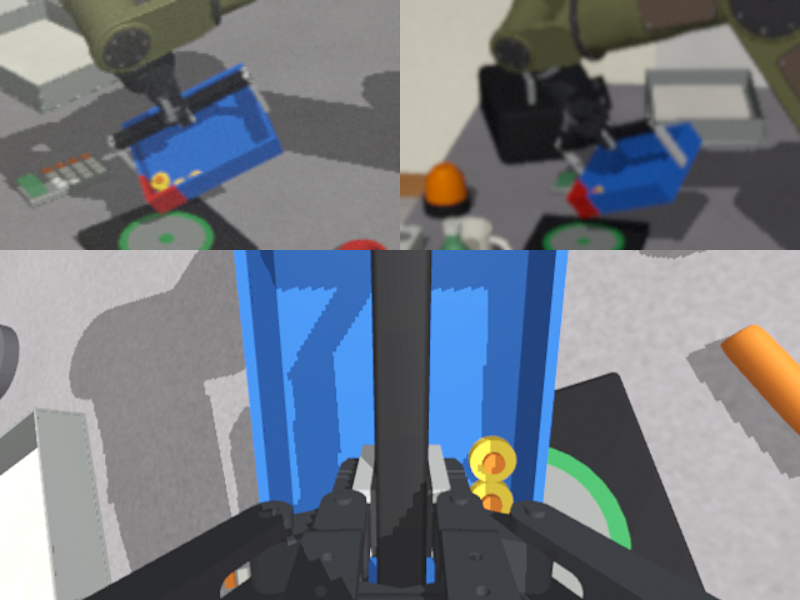

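The wrist view shows two tags touching each other along the red-side wall, at (492,458) and (491,500). The scene view shows another tag by the end wall, and the fourth is in the corner itself, as in the tilt picture. All are about 65 mm or less from the corner, which is 55 mm over the reader's middle.

```bash
python3 -c "
from rig import bot
print(bot.job_done())"
```

```text
the job is handed in; nothing more can be done
None
```

I handed the job in with the tote held still at about 34° and its red corner about 55 mm above the middle of the reader. I saw three of the tags in that corner in the last pictures; the fourth was hidden then but was in the corner in the earlier tilt picture.

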